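File the egg box in the collection drawer

ROBOT

A 6-joint arm with a two-finger parallel gripper is mounted at the origin on the work surface. World frame = base frame: x ahead of the robot, y to its left, z up, the work surface at z = 0. Lengths are in mm, angles in rad, forces in N, time in s.
With the tool pointing down it reaches from about 225 to 875 mm from the base axis. Payload 3.4 kg.
Tool frame: the origin (TCP) lies at the very end of the fingers, on their centre line; the grasp point (between the pads) lies 19 mm behind it; z points along the fingers, y is the line along which they close (so a half turn about z gives the same grasp; the last joint's range is limited). The gripper opens to 85 mm and grips with 20 to 120 N. Pads are 22 mm wide; open, the fingers measure 114 mm over their backs; the gripper's body (76 mm by 85 mm) begins 54 mm behind the grasp point. The pads swing forward as they close: fully open they stand 13 mm farther back than shut.
Start: joints at [1.094, 0.276, 1.505, -0, 1.361, -0.121], TCP at [200.314, 539.015, 231.328] pointing down, gripper open.
Joint ranges: [-2.89, 2.89], [-0.75, 2.08], [0.22, 2.7], [-1.18, 4.32], [0.11, 2.71], [-2.7, 2.7]. Speed limits (rad/s): [2.57, 2.57, 3.14, 3.14, 3.14, 3.14].

INTERFACE

Orientations are given as a unit quaternion [x, y, z, w].
In Python, from workcell import monitor, vision, order gives the robot as it stands.
- The arm moves only by the shell command python3 -m inch 'ROWS'. ROWS is JSON, a list of rows, each a list of 3 entries, a list of its own where there are three numbers: the shift along the world's x, y, z scaled (see below), then the turn about the world's z scaled (see below), then the closure, from 0 (fully open) to 1 (shut). A call has 1 to 10 rows; each row is the pose to reach, as a shift and turn from the pose commanded when the call began; what a row does not reach only later rows make up. The controller multiplies each number of a shift by 80 mm and each number of a turn by 2 rad. A row lasts 1/8 s, in which the tool goes at most 62.5 mm and 10.7 degrees, less where a joint would pass 70% of its speed; a pose out of reach is approached as far as the arm can. A call with a number of a shift or a turn outside -1 to 1 is refused whole. A call with a gripper value outside its range is refused whole. The fingers move at their own pace and stop on an object; the grip force is fixed at half the most. Time passes only in rows, so rows that repeat a pose let the fingers close. It gives the time, the measured TCP pose, the force, the opening and the grip force at its end, in the units of the state.
- monitor.read_state(): the state, without advancing time (a new reading comes with each control period).
- vision.get_image(name): name is "side" or "top" or "wrist"; returns a dict with "img" (384x512x3 uint8, red, green, blue), "mtx" (3x3 intrinsics, pixels), "dist_coeffs" ([k1, k2, p1, p2, k3] as OpenCV has them; the pictures are not rectified), "R" (3x3) and "t" (3): a world point X has camera coordinates R X + t. Camera axes: x right, y down, z forward; pixel columns grow to the right and rows downward; lengths in mm; the calibration is good to about 2 mm. A picture is of the moment at which its call begins. There is no depth.
- order.job_done(): hands the job in; it is judged then, once.
The state is a dict: "time_s": time; "q": joint angles; "qd": joint speeds; "tau": joint torques, N m; "eef_pos": TCP position; "eef_rot": TCP orientation; "ft_force": force on the tool from outside, world axes, zero at the start; "torque": the same for the moment, N m; "grip_width": opening from 0.0 (shut) to 1.0 (fully open); "grip_force": force on a finger pad.
Only numpy, scipy, OpenCV 4.12 (cv2) and the standard library are available. Lean on these libraries where they do the work, as an engineer would, in place of code of your own. Each camera call takes 0.05 s, during which the arm holds its last target. There are 200 camera calls.

TASK

Pull the half-open top drawer of the specimen cabinet out as far as it goes, and set the clear box of eggs down in its one free bay, the one with the green liner, flat on the liner and with its orange label towards the drawer front. Then push the drawer fully home without slamming it. Carry the egg box level, do not drop it, leave the boxes already in the drawer lying where they are, and do not disturb the fossil box or the amber jar on the table.

Things in the scene. Friction and masses are not known exactly. Their poses are not given: they have to be found in the camera images.
- cab_drawer0 (a joint): How far the low wooden cabinet's top drawer is out, m: 0 home, 0.16 fully out; it opens towards -x of floor_front and takes 1 to 3 N. The cabinet (300 deep, 370 wide, 160 mm high) is fixed; the edge of its top lies 6 mm in front of (-x) floor_front when the drawer is home, its ceiling is 58 mm above the drawer floor. The lower drawer has the same handle 68 mm lower and stays shut.
- cab_drawer0_handle (a point): Middle of the top drawer's handle: round steel bar 11 mm thick, 120 mm long along its y; moves with the drawer; x points into the cabinet. The bar's centreline is 35 mm in front of the drawer's grey front, on two 8 mm stems 51 mm either side of the middle. The front's top edge is 26 mm above this point.
- floor_front (a point): Point on the top drawer's inner floor at the foot of the drawer front's inner face, midway across; moves with the drawer, 56 mm behind and 32 mm below the handle point. x points into the cabinet, y left, z up. A row of 3 bays (centres x = 63, y = -108, 0, 108 mm) is open from x = 0 (drawer front, 58 mm high) to 127 mm (rail 34 mm high, fixed boxes behind) and y = +-164 mm (sides 48 mm high).
- liner: Thin green plate lying loose on the drawer floor in the one free bay: 98 mm deep (x), 96 mm wide (y), 4 mm thick; origin at the centre of its underside, axes as the drawer's. Which bay it is in changes.
- eggbox: The box to put away: a rigid clear display box with six olive eggs on a white bed, lid fixed; 62 mm deep (x), 96 mm wide (y), 42 mm high, about 0.2 kg; origin at the centre of its underside, z up. An orange label 13 mm high runs along its -x side. It stands on the table to the left of the cabinet.
- shellbox: A flat-lying lidded display box, 66 mm deep (x), 102 mm wide (y), 36 mm high; small brown shells on a blue bed, white label. Lies loose in one of the other bays of the drawer. Origin at the centre of its underside.
- mineralbox: A flat-lying lidded display box, 66 mm deep (x), 102 mm wide (y), 36 mm high; amber minerals on a black bed, white label. Lies loose in the remaining bay. Origin at the centre of its underside.
- fossilbox: A bystander standing on the table near the egg box: display box with dark fossils on a brown bed, 66 mm (x) by 100 mm (y), 36 mm high, white label on its -x side. Origin at the centre of its underside.
- jar: Bystander: amber jar with black cap, 60 mm across, 100 mm high, upright. Origin at the centre of its underside.
Things that resemble listed ones, but are neither listed nor needed, are in the scene too. Of the things that look like the liner, the largest one is meant.

How it is judged (in metres and radians):
On the way, in this order (a step that is already met when the one before it is completed fails the run):
1. the top drawer is pulled out, at least 145 mm of its 160 mm (value of joint cab_drawer0 above 0.145 m), for 0.1 s.
2. the egg box stands released in the free bay, label to the front, with the drawer still out (value of joint cab_drawer0 above 0.12 m and y of eggbox in the frame of liner between -0.02 and 0.02 m and x of eggbox in the frame of floor_front between 0.018 and 0.108 m and z of eggbox in the frame of floor_front between -0.001 and 0.009 m and angle between eggbox's own z axis and vertical below 0.08 rad and angle between the x axis of eggbox and the x axis of floor_front, either way round below 0.25 rad and x of cab_drawer0_handle in the frame of eggbox below 0 m and contact force between eggbox and the fingers below 0.2 N), for 0.3 s.
At the end, for the whole second after the job is handed in: Drawer shut within 6 mm; egg box flat (0.08 rad) on the liner in the free bay, within 20 mm sideways of its middle, 45 mm fore and aft of the bay row's middle, 0.25 rad of square, orange label to the front, released, at rest; shell and mineral boxes flat on the floor of that row (value of joint cab_drawer0 below 0.006 m and y of eggbox in the frame of liner between -0.02 and 0.02 m and x of eggbox in the frame of floor_front between 0.018 and 0.108 m and z of eggbox in the frame of floor_front between -0.001 and 0.009 m and angle between each of eggbox, shellbox, mineralbox's own z axis and vertical below 0.08 rad and angle between the x axis of eggbox and the x axis of floor_front, either way round below 0.25 rad and x of cab_drawer0_handle in the frame of eggbox below 0 m and contact force between eggbox and the fingers below 0.2 N and x of shellbox in the frame of floor_front between 0.013 and 0.113 m and z of each of shellbox, mineralbox in the frame of floor_front below 0.006 m and x of mineralbox in the frame of floor_front between 0.013 and 0.113 m and linear speed of eggbox below 0.02 m/s); the robot touches nothing.
It fails at once if the egg box is tilted more than 0.45 rad (angle between eggbox's own z axis and vertical above 0.45 rad).
It fails at once if the egg box is dropped (moving faster than 0.5 m/s with no finger on it) (linear speed of eggbox above 0.5 m/s and contact force between eggbox and the fingers below 0.05 N).
It fails at once if the drawer is slammed (closing faster than 0.5 m/s) (velocity of joint cab_drawer0 below -0.5 m/s).
It fails at once if a box already in the drawer is lifted more than 25 mm or tipped more than 0.3 rad (z of any of shellbox, mineralbox in the frame of floor_front above 0.025 m or angle between any of shellbox, mineralbox's own z axis and vertical above 0.3 rad).
It fails at once if the fossil box or the jar is moved more than 30 mm (distance of any of fossilbox, jar from where it was at the start of the episode above 0.03 m).
It also fails if it takes over 67 s, if anything falls off the work surface, if the arm or the gripper's body presses on something with over 40 N, if the wrist force passes 120 N, or if a joint passes its speed limit or range.

## Working session

There is one attempt and no reset: what is moved stays moved. The work goes in short steps, Python scripts to look and compute and a shell command to move; the robot and the scene stay as the last step left them, time stands still between calls to the robot, and variables do not carry over. Pictures are saved under pics/ and viewed, at most 13 in all, crops included, and the job is handed in when it is done.

```bash
mkdir -p pics
cat > h.py <<'E'
import numpy as np, cv2
from workcell import monitor, vision, order
def ray(c,uv):
    p=cv2.undistortPoints(np.array([[uv]],float),np.array(c['mtx']),np.array(c['dist_coeffs']))[0,0]
    R=np.array(c['R']);t=np.array(c['t']).ravel()
    return -R.T@t, R.T@np.array([p[0],p[1],1])
def onz(c,uv,z):
    o,d=ray(c,uv); return (o+d*(z-o[2])/d[2]).round(1)
def tri(c1,u1,c2,u2):
    o1,d1=ray(c1,u1);o2,d2=ray(c2,u2)
    A=np.stack([d1,-d2],1);s=np.linalg.lstsq(A,o2-o1,rcond=None)[0]
    a=o1+d1*s[0];b=o2+d2*s[1];return ((a+b)/2).round(1),np.linalg.norm(a-b).round(1)
def proj(c,X):
    R=np.array(c['R']);return cv2.projectPoints(np.array(X,float).reshape(-1,3),cv2.Rodrigues(R)[0],np.array(c['t'],float),np.array(c['mtx']),np.array(c['dist_coeffs']))[0].reshape(-1,2).round(1)
def save(c,n): cv2.imwrite('pics/'+n+'.png',c['img'][:,:,::-1])
E
python3 - <<'E'
from h import *
import pickle
C={n:vision.get_image(n) for n in('top','side')}
pickle.dump(C,open('c0.pkl','wb'))
for n in C: save(C[n],n+'0'); print(n,ray(C[n],(256,192)))
print(monitor.read_state())
E
```

```text
top (array([ 372.01688775,   98.09732053, 1283.65448158]), array([ 0.14838404, -0.02449961, -0.98862758]))
side (array([ 156.75640651, -607.25863365,  805.72709913]), array([ 0.36024067,  0.66998291, -0.6491315 ]))
{'time_s': 0.1, 'q': array([ 1.09401214e+00,  2.76502754e-01,  1.50600695e+00,  4.21614051e-08,
        1.36070923e+00, -1.21037026e-01]), 'qd': array([ 1.19817253e-04, -1.84238563e-03, -3.36916625e-03,  4.98722973e-04,
        1.45807721e-05, -3.36168880e-04]), 'tau': array([ 2.56950254e-03, -4.17696512e+01, -2.46405762e+01,  2.41555072e-04,
        5.71331300e-03,  1.74138438e-05]), 'eef_pos': array([200.071948  , 538.5614961 , 230.54259075]), 'eef_rot': array([ 1.76937054e-01,  9.84221834e-01, -7.77077095e-04, -2.39472451e-04]), 'ft_force': array([-0.11811746, -1.16538733, -0.1593272 ]), 'torque': array([-0.01062362, -0.01312316, -0.02885696]), 'grip_force': 0.0, 'grip_width': 0.9986531330484737}
```

View pics/top0.png

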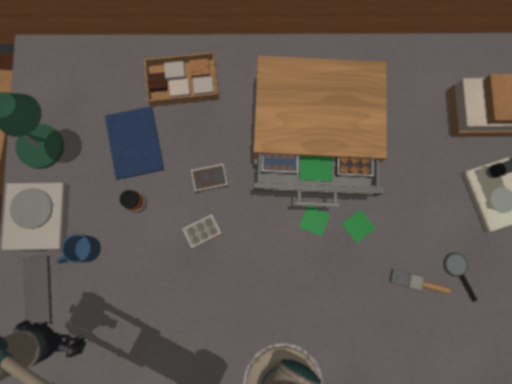

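View pics/side0.png

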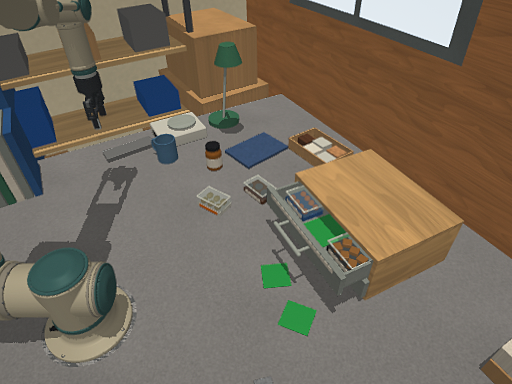

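Candidates: egg box at top (202,231) / side (213,200), where olive eggs and an orange label are visible. Look-alikes are the fossil box (209,178) and the tray (182,78). Liner: the green in the drawer's middle bay at (317,168). Look-alikes are the loose green cards at (314,221) and (358,226). Handle: top bar near (316,204), with the lower drawer's handle below it. I'll check these in one close crop.

Run:
```python
from h import *
import pickle
C=pickle.load(open('c0.pkl','rb'));T,S=C['top'],C['side']
a=cv2.resize(T['img'][140:250,170:390],None,fx=3.6,fy=3.6,interpolation=cv2.INTER_CUBIC)[:,:,::-1]
b=cv2.resize(S['img'][165:275,190:390],None,fx=3.6,fy=3.6,interpolation=cv2.INTER_CUBIC)[:,:,::-1]
a=cv2.resize(a,(600,300));b=cv2.resize(b,(545,300))
o=np.zeros((600,600,3),np.uint8);o[:300]=a;o[300:,:545]=b
cv2.imwrite('pics/crop1.png',o)
for n,c in C.items():
    h=cv2.cvtColor(c['img'],cv2.COLOR_RGB2HSV)
    for name,lo,hi in(('green',(50,150,60),(75,255,255)),('wood',(8,110,90),(22,220,255))):
        m=cv2.inRange(h,lo,hi)
        for k in sorted(cv2.findContours(m,0,2)[0],key=cv2.contourArea)[::-1][:4]:
            if cv2.contourArea(k)>60: print(n,name,cv2.contourArea(k),np.round(cv2.minAreaRect(k)[0],1),cv2.approxPolyDP(k,4,True).reshape(-1,2).tolist())
for uv in [(258,59),(385,61),(387,157),(255,156)]: print('cabtop',onz(T,uv,160))
for uv in [(184,231),(210,216),(221,230),(194,246)]: print('egg top z42',onz(T,uv,42))
```

```text
top wood 12421.0 [321.2 110.4] [[259, 57], [254, 152], [339, 155], [343, 163], [349, 158], [366, 163], [369, 157], [385, 157], [384, 63]]
top wood 1203.0 [180.6  76.8] [[213, 55], [210, 60], [185, 62], [191, 94], [176, 98], [167, 89], [148, 97], [146, 61], [178, 56], [145, 60], [149, 101], [217, 94]]
top wood 845.0 [500.5  97. ] [[511, 74], [490, 76], [496, 120], [511, 120]]
top wood 213.0 [ 5.5 80. ] [[0, 69], [0, 91], [9, 91], [11, 71]]
side green 766.5 [297.  317.3] [[288, 300], [278, 324], [307, 335], [315, 310]]
side green 617.5 [324.1 227.8] [[329, 215], [304, 224], [322, 246], [344, 232]]
side green 552.5 [275.4 275.2] [[285, 263], [261, 266], [264, 287], [290, 285]]
side wood 60252.5 [272.  149.5] [[33, 149], [36, 156], [142, 126], [147, 129], [150, 121], [221, 109], [223, 69], [213, 61], [218, 43], [229, 40], [242, 63], [227, 68], [226, 107], [281, 92], [363, 151], [353, 155], [315, 128], [290, 137], [289, 148], [314, 165], [296, 173], [295, 181], [305, 185], [374, 261], [364, 299], [442, 260], [462, 222], [511, 258], [511, 0], [483, 0], [461, 66], [288, 0], [246, 0], [246, 22], [214, 8], [193, 11], [189, 33], [183, 13], [166, 19], [171, 45], [136, 53], [122, 37], [97, 42], [84, 23], [97, 68], [165, 53], [168, 67], [159, 73], [179, 89], [182, 108], [148, 117], [135, 96], [106, 103], [107, 115], [98, 113], [99, 131], [80, 109], [52, 117], [57, 142]]
side wood 1245.0 [33.1 68.1] [[63, 48], [27, 55], [30, 74], [1, 81], [2, 89], [70, 74]]
side wood 416.0 [350.1 251.5] [[333, 243], [352, 267], [367, 260], [357, 255], [359, 249], [351, 240]]
side wood 385.0 [497.  374.5] [[481, 369], [495, 383], [511, 383], [491, 359]]
cabtop [926.2  58.3 160. ]
cabtop [ 918.  -308.1  160. ]
cabtop [ 634.5 -295.9  160. ]
cabtop [641.4  71.4 160. ]
egg top z42 [444.3 282.6  42. ]
egg top z42 [487.7 205.7  42. ]
egg top z42 [445.6 173.1  42. ]
egg top z42 [399.7 252.7  42. ]
```

View pics/crop1.png

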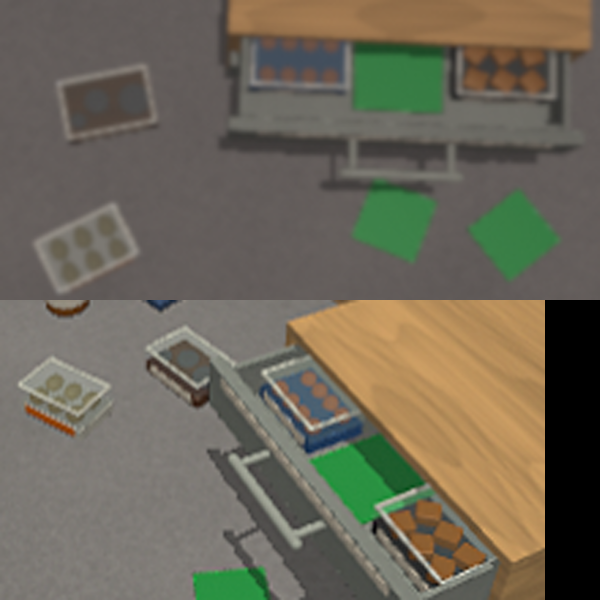

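Run:
```python
from h import *
import pickle
C=pickle.load(open('c0.pkl','rb'));T,S=C['top'],C['side']
L=tri(T,(297.2,204.5),S,(276.2,222.9));R=tri(T,(338.7,204.9),S,(298.2,254.1))
print(L,R,np.linalg.norm(L[0]-R[0]), tri(T,(317,168),S,(324,228)))
for z in(95,115,122): print(z,onz(T,(297.2,204.5),z),onz(T,(338.7,204.9),z))
for p in((300,156),(334,156),(334,181.5),(300,180)):print('liner vis',onz(T,p,94))
# egg box corners by two views
print(tri(T,(184,231),S,(190+52*.367,165+58*.367)))
```

```text
(array([512.2, -46.8, 131. ]), np.float64(8.5)) (array([ 507.2, -162.6,  128.2]), np.float64(2.9)) 115.94170949231342 (array([ 621.1, -110.8,  112. ]), np.float64(12.2))
95 [512.5 -49.5  95. ] [ 509.7 -169.4   95. ]
115 [510.1 -47.  115. ] [ 507.4 -164.9  115. ]
122 [509.3 -46.1 122. ] [ 506.6 -163.4  122. ]
liner vis [655.8 -62.3  94. ]
liner vis [ 654.7 -162.5   94. ]
liner vis [ 578.6 -159.1   94. ]
liner vis [584.2 -60.   94. ]
(array([449.2, 279.7,  49.4]), np.float64(11.3))
```

```bash
python3 -m inch '[[[0.2,-0.4,0.02],-0.03,0.3],[[0.42,-0.9,0.03],-0.07,0.65]]' 
python3 -m inch '[[[0.2,-0.45,0.02],-0.035,0.65],[[0.42,-0.9,0.03],-0.07,0.65]]' >/dev/null
python3 -m inch '[[[0.2,-0.45,0.02],-0.035,0.65],[[0.42,-0.9,0.03],-0.07,0.65]]' >/dev/null
python3 -m inch '[[[0.2,-0.45,0.02],-0.035,0.65],[[0.42,-0.9,0.03],-0.07,0.65]]' >/dev/null
python3 -m inch '[[[0.2,-0.45,0.02],-0.035,0.65],[[0.42,-0.9,0.03],-0.07,0.65]]'
python3 -m inch '[[[0.2,-0.45,0.02],-0.035,0.65],[[0.42,-0.9,0.03],-0.07,0.65]]' >/dev/null
python3 -m inch '[[[0.2,-0.45,0.02],-0.035,0.65],[[0.42,-0.9,0.03],-0.07,0.65]]' >/dev/null
python3 -m inch '[[[0.2,-0.45,0.02],-0.035,0.65],[[0.42,-0.9,0.03],-0.07,0.65]]' >/dev/null
python3 -m inch '[[[0.2,-0.45,0.02],-0.035,0.65],[[0.38,-0.9,0.03],-0.07,0.65],[[0.38,-0.9,0.03],-0.07,0.65],[[0.38,-0.9,0.03],-0.07,0.65]]'
python3 - <<'E'
from h import *
c=vision.get_image('wrist');save(c,'w1');print(ray(c,(256,192)))
import pickle;s=monitor.read_state();pickle.dump((c,s),open('w1.pkl','wb'));print(s['q'],s['ft_force'],s['grip_width'])
print(proj(c,[[509.5,-46,122],[506.5,-163,122],[508,-105,54]]))
E
```

```text
time_s: 0.35
eef_pos: [234.0, 466.5, 233.0]
eef_rot: [0.246, 0.969, -0.0, -0.0]
ft_force: [0.6, 0.2, 0.0]
grip_width: 0.604
grip_force: 0.0
time_s: 1.35
eef_pos: [368.4, 177.8, 243.2]
eef_rot: [0.505, 0.863, -0.0, -0.0]
ft_force: [0.8, -0.5, 0.2]
grip_width: 0.352
grip_force: 0.0
time_s: 2.6
eef_pos: [498.9, -108.5, 252.4]
eef_rot: [0.723, 0.691, -0.0, -0.001]
ft_force: [-0.1, 0.4, -0.2]
grip_width: 0.35
grip_force: 0.0
(array([501.39268967, -33.23790866, 395.36452849]), array([-0.01001231, -0.29989165, -0.95395756]))
[-3.50278922e-01  1.67004984e-01  1.59831216e+00  5.17076007e-04
  1.37760172e+00 -3.06048027e-01] [-0.35044148  0.00739057 -1.35774079] 0.3529932635574868
[[263.8 122.1]
 [264.7 228.6]
 [262.6 165.9]]
```

View pics/w1.png

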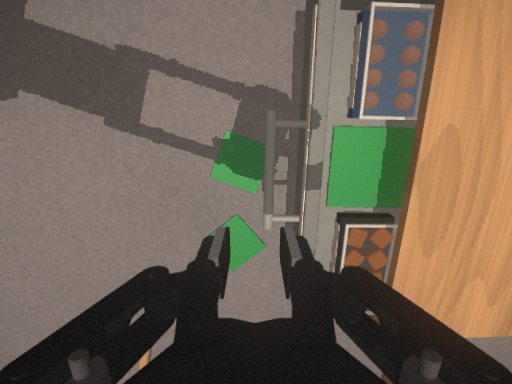

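The wrist view shows the top handle bar from (270,110) to (268,230), the green liner in the middle bay at (370,168), and the shell and mineral boxes on either side.

Run:
```python
from h import *
import pickle
C=pickle.load(open('c0.pkl','rb'));T,S=C['top'],C['side'];W,_=pickle.load(open('w1.pkl','rb'))
print(tri(T,(297.2,204.5),W,(270,111)),tri(T,(338.7,204.9),W,(267.5,229)))
print(tri(S,(276.2,222.9),W,(270,111)),tri(S,(298.2,254.1),W,(267.5,229)))
for z in(115,122,129,136): print(z,[onz(W,p,z) for p in((270,111),(267.5,229))], [onz(T,p,z) for p in ((297.2,204.5),(338.7,204.9))])
# liner edges at column-wise
h=cv2.cvtColor(W['img'],cv2.COLOR_RGB2HSV);m=cv2.inRange(h,(50,150,40),(75,255,255));m[:,:320]=0
k=max(cv2.findContours(m,0,2)[0],key=cv2.contourArea);a=cv2.approxPolyDP(k,4,True).reshape(-1,2);print([(p.tolist(),onz(W,p,96)) for p in a])
g=cv2.cvtColor(W['img'],cv2.COLOR_RGB2GRAY)
for r in(140,170,200): print(r,g[r,258:345:1].tolist())
```

```text
(array([508.8, -37.8, 167.3]), np.float64(11.0)) (array([ 508.4, -164.6,  118.7]), np.float64(3.0))
(array([519.1, -37.3, 120. ]), np.float64(6.9)) (array([ 509.6, -161.7,  126.2]), np.float64(0.2))
115 [array([516.4, -35.6, 115. ]), array([ 509.9, -167. ,  115. ])] [array([510.1, -47. , 115. ]), array([ 507.4, -164.9,  115. ])]
122 [array([516. , -35.5, 122. ]), array([ 509.7, -163.7,  122. ])] [array([509.3, -46.1, 122. ]), array([ 506.6, -163.4,  122. ])]
129 [array([515.6, -35.5, 129. ]), array([ 509.5, -160.3,  129. ])] [array([508.5, -45.2, 129. ]), array([ 505.8, -161.8,  129. ])]
136 [array([515.2, -35.4, 136. ]), array([ 509.3, -157. ,  136. ])] [array([507.7, -44.4, 136. ]), array([ 505. , -160.2,  136. ])]Traceback (most recent call last):
  File "<stdin>", line 9, in <module>
ValueError: max() iterable argument is empty
```

```bash
python3 -m inch '[[[0.15,0.05,-0.4],0,0.72],[[0.15,0.05,-1],0,0.72]]' >/dev/null
python3 -m inch '[[[0,0,-0.3],0,0.72],[[0,0,-0.5],0,0.72],[[0,0,-0.7],0,0.72],[[0,0,-0.86],0,0.72],[[0,0,-0.86],0,0.72]]'
python3 - <<'E'
from h import *
c=vision.get_image('wrist');save(c,'w2')
c=vision.get_image('side');cv2.imwrite('pics/s2.png',cv2.resize(c['img'][170:300,220:390],None,fx=3,fy=3)[:,:,::-1])
a=cv2.imread('pics/w2.png');b=cv2.imread('pics/s2.png');o=np.zeros((600,512,3),np.uint8);o[:240]=a[80:320];o[240:600]=cv2.resize(b,(512,391))[:360];cv2.imwrite('pics/m2.png',o)
E
```

```text
time_s: 3.52
eef_pos: [511.1, -104.2, 103.9]
eef_rot: [0.722, 0.691, -0.0, -0.0]
ft_force: [-0.8, -0.1, -0.1]
grip_width: 0.28
grip_force: 0.0
```

View pics/m2.png

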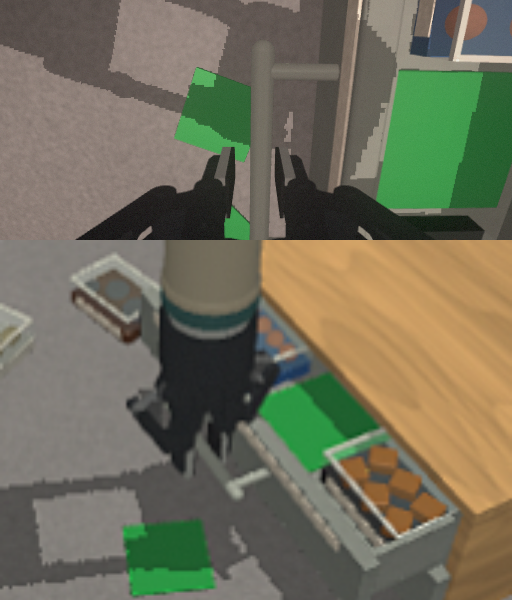

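The bar at column 262 lies between the fingers. I'll close on it and pull.

```bash
python3 -m inch '[[[0,0,0],0,1],[[0,0,0],0,1],[[0,0,0],0,1],[[0,0,0],0,1]]'
python3 -m inch '[[[-0.12,0.005,0],0,1],[[-0.3,0.012,0],0,1],[[-0.5,0.02,0],0,1],[[-0.7,0.028,0],0,1],[[-0.8,0.032,0],0,1],[[-0.8,0.032,0],0,1]]'
python3 - <<'E'
from h import *
c=vision.get_image('wrist');save(c,'w3')
h=cv2.cvtColor(c['img'],cv2.COLOR_RGB2HSV);m=cv2.inRange(h,(50,150,40),(75,255,255));m[:,:300]=0
print([cv2.boundingRect(k) for k in cv2.findContours(m,0,2)[0] if cv2.contourArea(k)>300])
E
```

```text
time_s: 4.12
eef_pos: [512.3, -105.0, 104.9]
eef_rot: [0.723, 0.691, 0.001, 0.001]
ft_force: [0.9, 0.2, 6.6]
grip_width: 0.1
grip_force: 58.7
time_s: 4.88
eef_pos: [445.9, -101.2, 104.9]
eef_rot: [0.723, 0.691, 0.0, -0.001]
ft_force: [-0.1, 4.3, 9.2]
grip_width: 0.105
grip_force: 59.9
[(393, 172, 119, 114)]
```

```bash
python3 -m inch '[[[-0.08,0.003,0],0,1],[[-0.13,0.005,0],0,1],[[-0.13,0.005,0],0,1]]'
python3 -m inch '[[[-0.06,0.002,0],0,1],[[-0.1,0.004,0],0,1],[[-0.1,0.004,0],0,1]]'
```

```text
time_s: 5.3
eef_pos: [436.6, -100.7, 104.9]
eef_rot: [0.723, 0.691, 0.001, -0.001]
ft_force: [0.4, 5.3, 9.7]
grip_width: 0.103
grip_force: 59.9
time_s: 5.68
eef_pos: [436.6, -100.7, 105.0]
eef_rot: [0.724, 0.69, 0.007, 0.005]
ft_force: [17.7, 9.0, -7.3]
grip_width: 0.102
grip_force: 58.6
```

```bash
python3 -m inch '[[[0.1,-0.004,0],0,1],[[0.1,-0.004,0],0,0.72],[[0.1,-0.004,0],0,0.72],[[0.1,-0.004,0],0,0.72]]'
python3 -m inch '[[[0,0,0.2],0,0.72],[[0,0,0.6],0,0.72],[[0,0,1],0,0.72]]'
python3 -m inch '[[[0.2,0,0.6],0,0.6],[[0.4,0,0.9],0,0.5],[[0.4,0,0.9],0,0.5],[[0.4,0,0.9],0,0.5]]'
python3 - <<'E'
from h import *
import pickle
c=vision.get_image('wrist');save(c,'w4');t=vision.get_image('top');s=vision.get_image('side');pickle.dump((c,t,s),open('w4.pkl','wb'))
for n,q in(('w',c),('t',t),('s',s)):
    h=cv2.cvtColor(q['img'],cv2.COLOR_RGB2HSV);m=cv2.inRange(h,(48,120,30),(78,255,255))
    for k in cv2.findContours(m,0,2)[0]:
        if cv2.contourArea(k)>200:
            r=cv2.boxPoints(cv2.minAreaRect(k)); print(n,cv2.contourArea(k),[(p.round(1).tolist(),onz(q,p,96).tolist()) for p in r])
E
```

```text
time_s: 6.18
eef_pos: [436.1, -102.1, 103.7]
eef_rot: [0.723, 0.691, -0.001, -0.001]
ft_force: [0.2, -0.6, -0.1]
grip_width: 0.278
grip_force: 0.0
time_s: 6.55
eef_pos: [436.3, -102.1, 184.5]
eef_rot: [0.723, 0.691, -0.0, -0.001]
ft_force: [-0.2, -0.2, -0.9]
grip_width: 0.284
grip_force: 0.0
time_s: 7.05
eef_pos: [467.5, -101.7, 254.7]
eef_rot: [0.723, 0.691, -0.001, -0.001]
ft_force: [-0.3, 0.8, -0.1]
grip_width: 0.501
grip_force: 0.0
w 974.5 [([222.89999389648438, 241.89999389648438], [421.7, -186.1, 96.0]), ([250.89999389648438, 217.10000610351562], [459.0, -153.4, 96.0]), ([278.5, 248.10000610351562], [492.2, -197.8, 96.0]), ([250.5, 273.0], [454.5, -233.5, 96.0])]
w 934.0 [([231.60000610351562, 180.1999969482422], [438.4, -105.5, 96.0]), ([247.1999969482422, 133.39999389648438], [459.6, -52.1, 96.0]), ([273.6000061035156, 142.1999969482422], [489.0, -63.2, 96.0]), ([258.0, 189.0], [469.1, -117.7, 96.0])]
w 6246.0 [([289.79998779296875, 208.0], [506.8, -143.5, 96.0]), ([291.70001220703125, 129.1999969482422], [509.4, -49.6, 96.0]), ([378.1000061035156, 131.1999969482422], [606.9,
[... 519 characters left out ...]
0001220703125, 324.1000061035156], [377.7, -280.3, 96.0]), ([286.79998779296875, 299.1000061035156], [429.0, -238.5, 96.0]), ([316.3999938964844, 310.5], [470.2, -295.6, 96.0]), ([306.79998779296875, 335.5], [418.0, -333.3, 96.0])]
s 485.5 [([260.6000061035156, 265.0], [425.1, -124.5, 96.0]), ([288.70001220703125, 262.20001220703125], [490.3, -151.8, 96.0]), ([291.0, 285.1000061035156], [458.1, -211.4, 96.0]), ([262.8999938964844, 287.8999938964844], [396.7, -185.3, 96.0])]
s 751.0 [([277.70001220703125, 233.1999969482422], [518.2, -54.2, 96.0]), ([303.79998779296875, 215.0], [619.6, -31.1, 96.0]), ([322.0, 241.0], [604.8, -136.4, 96.0]), ([296.0, 259.20001220703125], [511.2, -152.8, 96.0])]
```

View pics/w4.png

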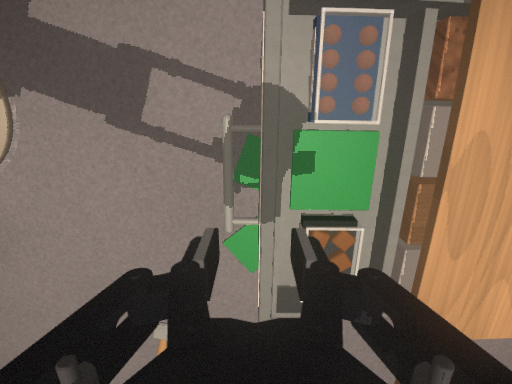

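The wrist view shows the drawer fully out. The green liner is in the middle bay at (335,170), with the shell box above it (right edge at row 123) and the mineral box below (lid edge at row 228). Next I measure the gap between them and go to the egg box.

```bash
python3 - <<'E'
from h import *
import pickle
W,T,S=pickle.load(open('w4.pkl','rb'))
print('shell edge z128',onz(W,(315,122.5),128),onz(W,(382,124),128))
print('min lid edge z128',onz(W,(305,227.5),128),onz(W,(360,227.5),128),'foot',onz(W,(303,214),94))
h=cv2.cvtColor(T['img'][165:215,250:390],cv2.COLOR_RGB2GRAY)
for r in(188,193,198): print(r,T['img'][r,292:342].sum(1).tolist())
for c in(299.5,): print([(z,onz(T,(299.5,190),z)[1],onz(T,(334,190),z)[1]) for z in(94,128)])
E
python3 -m inch '[[[-0.1,0.5,0],0.08,0.3],[[-0.1,1,0],0.1,0.1]]' >/dev/null
python3 -m inch '[[[0,0.5,0],0.08,0],[[0,1,0],0.1,0]]' >/dev/null
python3 -m inch '[[[0,0.5,0],0.08,0],[[0,1,0],0.1,0],[[0,1,0],0.1,0],[[0,1,0],0.1,0]]'
python3 - <<'E'
from h import *
import pickle
c=vision.get_image('wrist');save(c,'w5');pickle.dump(c,open('w5.pkl','wb'))
E
```

```text
shell edge z128 [528.5 -41.6 128. ] [595.7 -45.5 128. ]
min lid edge z128 [ 519.8 -155.1  128. ] [ 581.6 -157.9  128. ] foot [ 523.4 -152.9   94. ]
188 [245, 245, 256, 315, 385, 381, 338, 291, 264, 259, 259, 258, 258, 258, 258, 258, 258, 257, 260, 256, 257, 258, 256, 257, 256, 254, 257, 255, 257, 256, 255, 254, 254, 253, 251, 231, 182, 128, 105, 108, 114, 122, 127, 137, 141, 138, 152, 193, 246, 300]
193 [258, 253, 262, 338, 412, 401, 348, 302, 272, 263, 260, 260, 260, 260, 259, 260, 260, 260, 260, 260, 258, 258, 259, 258, 257, 260, 257, 258, 257, 258, 257, 257, 254, 238, 192, 130, 92, 97, 105, 112, 120, 123, 128, 131, 160, 206, 249, 293, 321, 335]
198 [336, 312, 301, 349, 398, 367, 310, 283, 271, 265, 262, 263, 263, 259, 240, 196, 163, 155, 152, 154, 152, 153, 158, 188, 232, 256, 260, 260, 259, 259, 259, 259, 251, 237, 201, 152, 108, 94, 97, 104, 111, 128, 162, 202, 242, 280, 302, 311, 314, 316]
[(94, np.float64(-57.6), np.float64(-158.0)), (128, np.float64(-53.1), np.float64(-150.7))]
time_s: 8.2
eef_pos: [460.5, 137.4, 255.5]
eef_rot: [0.486, 0.874, -0.001, -0.0]
ft_force: [0.5, -1.0, -0.6]
grip_width: 0.996
grip_force: 0.0
```

View pics/w5.png

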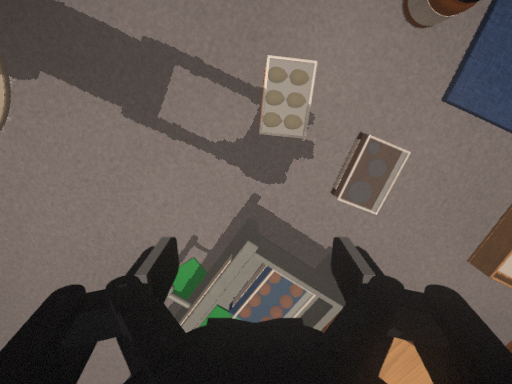

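The egg box is in the wrist view with lid corners at about (267,56), (317,61), (306,138), (260,133). The fossil box is at (371,173), well clear.

Run:
```python
from h import *
import pickle
c=pickle.load(open('w5.pkl','rb'))
I=c['img'];g=cv2.cvtColor(I,cv2.COLOR_RGB2GRAY);m=cv2.inRange(g,135,255);m[:, :225]=0;m[:,330:]=0;m[:40]=0;m[145:]=0
ks=cv2.findContours(m,0,2)[0];k=cv2.convexHull(max(ks,key=cv2.contourArea))
P=cv2.approxPolyDP(k,5,True).reshape(-1,2);print(P.tolist())
X=np.array([onz(c,p,42)[:2] for p in P]);print(X)
r=cv2.minAreaRect(np.array([onz(c,p,42)[:2] for p in k.reshape(-1,2)],np.float32));print(r)
h=cv2.cvtColor(I,cv2.COLOR_RGB2HSV);print('orange',cv2.countNonZero(cv2.inRange(h[40:150,225:330],(5,180,120),(20,255,255))))
for p in((360,134),(409,152),(377,213),(339,200)): print('fossil',onz(c,p,36))
```

```text
[[267, 55], [317, 61], [302, 135], [260, 131]]
[[398.3 263.8]
 [454.4 290.9]
 [490.1 206.5]
 [440.  181.4]]
((446.81732177734375, 235.00909423828125), (64.02421569824219, 96.14263153076172), 25.852989196777344)
orange 0
fossil [557.2 249.6  36. ]
fossil [630.8 267.1  36. ]
fossil [651.  172.5  36. ]
fossil [590.2 158.8  36. ]
```

```bash
python3 -m inch '[[[-0.1,0.4,-0.2],-0.03,0],[[-0.17,0.8,-0.5],-0.052,0]]'>/dev/null
python3 -m inch '[[[0,0.3,-0.4],0,0],[[0,0.42,-1],0,0]]' >/dev/null
python3 -m inch '[[[0,0,-0.4],0,0],[[0,0,-0.8],0,0],[[0,0,-0.8],0,0]]'
python3 - <<'E'
from h import *
c=vision.get_image('wrist');s=vision.get_image('side')
print(monitor.read_state()['eef_pos'])
o=np.zeros((600,512,3),np.uint8);o[:340]=c['img'][:340,:,::-1];o[340:]=cv2.resize(s['img'][150:250,120:317],(512,260),interpolation=2)[:,:,::-1];cv2.imwrite('pics/m6.png',o)
E
```

```text
time_s: 9.12
eef_pos: [445.8, 233.7, 70.1]
eef_rot: [0.532, 0.847, -0.002, -0.002]
ft_force: [-0.1, -0.0, -0.2]
grip_width: 1.002
grip_force: 0.0
[448.25516266 234.90061544  72.70553645]
```

View pics/m6.png

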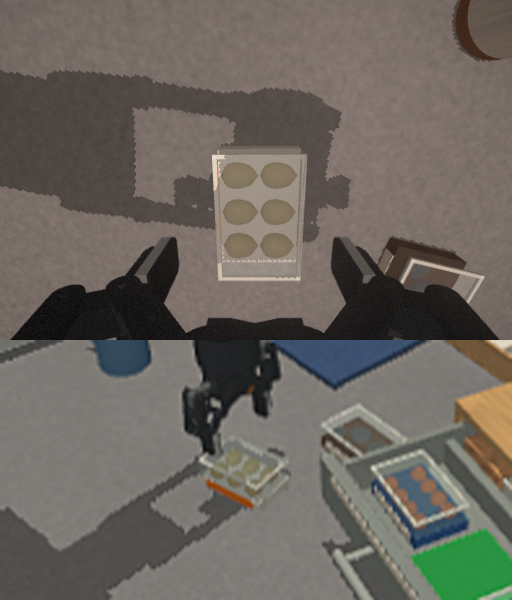

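Run:
```python
from h import *
c=vision.get_image('wrist')
for p in((213,155),(306,155),(300,279),(219,279)): print(onz(c,p,42))
print(np.mean([onz(c,p,42) for p in((213,155),(306,155),(300,279),(219,279))],0),monitor.read_state()['eef_pos'])
```

```text
[402.3 264.8  42. ]
[457.6 291.5  42. ]
[500.3 205.6  42. ]
[444.1 178.4  42. ]
[451.075 235.075  42.   ] [448.80410809 235.2955551   73.34975165]
```

The grasp is centred (box at columns 213–306, between fingers at 165 and 345; label faces the robot). I'll descend and grip.

```bash
python3 -m inch '[[[0,0,-0.3],0,0],[[0,0,-0.55],0,0],[[0,0,-0.72],0,0],[[0,0,-0.8],0,0],[[0,0,-0.8],0,0]]'
python3 -m inch '[[[0,0,0],0,0.15],[[0,0,0],0,0.25],[[0,0,0],0,0.35],[[0,0,0],0,0.5],[[0,0,0],0,0.5]]'
python3 -m inch '[[[0,0,0.1],0,0.5],[[0,0,0.3],0,0.5],[[0,0,0.3],0,0.5]]'
```

```text
time_s: 9.9
eef_pos: [447.8, 235.6, 8.3]
eef_rot: [0.531, 0.847, 0.0, 0.0]
ft_force: [-0.2, -0.7, 0.6]
grip_width: 1.001
grip_force: 0.0
time_s: 10.52
eef_pos: [448.1, 235.8, 8.9]
eef_rot: [0.531, 0.847, 0.001, 0.001]
ft_force: [-0.2, -0.1, 6.8]
grip_width: 0.72
grip_force: 66.8
time_s: 10.9
eef_pos: [448.1, 235.8, 32.9]
eef_rot: [0.531, 0.847, 0.001, 0.001]
ft_force: [0.2, -0.5, -3.0]
grip_width: 0.717
grip_force: 66.0
```

```bash
python3 -m inch '[[[0,0,0.3],0,0.5],[[0,0,0.65],0,0.5],[[0,0,1],0,0.5]]'
python3 -m inch '[[[0,0,0.4],0,0.5],[[0,0,0.8],0,0.5],[[0,0,1],0,0.5]]'>/dev/null
python3 -m inch '[[[0.06,-0.2,0],-0.012,0.5],[[0.16,-0.5,0],-0.03,0.5],[[0.27,-0.84,0],-0.049,0.5]]'
python3 -m inch '[[[0.14,-0.42,0],-0.025,0.5],[[0.27,-0.84,0],-0.049,0.5]]'>/dev/null
python3 -m inch '[[[0.14,-0.42,0],-0.025,0.5],[[0.27,-0.84,0],-0.049,0.5]]'
python3 -m inch '[[[0.14,-0.42,0],-0.025,0.5],[[0.27,-0.84,0],-0.049,0.5]]'>/dev/null
python3 -m inch '[[[0.14,-0.42,0],-0.025,0.5],[[0.22,-0.7,0],-0.04,0.5],[[0.27,-0.84,0],-0.049,0.5],[[0.27,-0.84,0],-0.049,0.5],[[0.27,-0.84,0],-0.049,0.5]]'
python3 - <<'E'
from h import *
import pickle
c=vision.get_image('wrist');t=vision.get_image('top');s=vision.get_image('side');pickle.dump((c,t,s),open('w7.pkl','wb'))
print(monitor.read_state()['eef_pos'])
o=np.zeros((600,512,3),np.uint8);o[:320]=c['img'][:320,:,::-1];o[320:]=cv2.resize(s['img'][150:280,200:430],(512,280),interpolation=2)[:,:,::-1];cv2.imwrite('pics/m7.png',o)
E
```

```text
time_s: 11.28
eef_pos: [446.7, 235.3, 112.0]
eef_rot: [0.531, 0.847, -0.001, -0.001]
ft_force: [0.6, -0.2, -2.9]
grip_width: 0.716
grip_force: 66.2
time_s: 12.02
eef_pos: [468.3, 166.6, 190.3]
eef_rot: [0.573, 0.82, -0.001, -0.001]
ft_force: [0.6, 1.1, -1.7]
grip_width: 0.721
grip_force: 66.4
time_s: 12.52
eef_pos: [511.4, 31.7, 190.2]
eef_rot: [0.651, 0.759, -0.001, -0.001]
ft_force: [-0.1, 0.8, -2.1]
grip_width: 0.716
grip_force: 66.3
time_s: 13.4
eef_pos: [555.0, -99.4, 192.0]
eef_rot: [0.72, 0.694, 0.0, -0.001]
ft_force: [0.2, 0.4, -2.9]
grip_width: 0.717
grip_force: 66.3
[555.26234524 -99.393595   192.2903116 ]
```

View pics/m7.png

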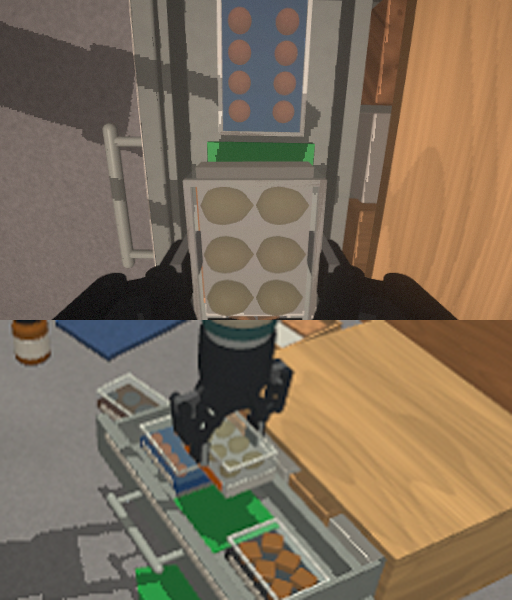

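Run:
```python
from h import *
import pickle
W,T,S=pickle.load(open('w7.pkl','rb'))
print('shell',onz(W,(260,135),128),'liner left',onz(W,(207,142),96),onz(W,(314,142),96))
print('egg lid far corners',onz(W,(184,179),226),onz(W,(326,179),226),'mid',onz(W,(255,179),226))
```

```text
shell [560.  -43.3 128. ] liner left [512.8 -50.6  96. ] [608.7 -54.1  96. ]
egg lid far corners [525.5 -51.4 226. ] [586.1 -53.6 226. ] mid [555.8 -52.5 226. ]
```

The egg box's left edge is at y≈-52.5, which matches the liner edge and is 9 mm clear of the shell box. I'll lower it.

```bash
python3 -m inch '[[[0,0,-0.3],0,0.5],[[0.02,0,-0.6],0,0.5],[[0.02,0,-0.85],0,0.5],[[0.02,0,-0.98],0,0.5],[[0.02,0,-0.98],0,0.5]]'
python3 -m inch '[[[0,0,-0.04],0,0.5],[[0,0,-0.04],0,0.5],[[0,0,-0.04],0,0.5]]'
python3 -m inch '[[[0,0,-0.03],0,0.5],[[0,0,-0.03],0,0.5],[[0,0,-0.03],0,0.5]]'
```

```text
time_s: 14.18
eef_pos: [556.7, -100.0, 113.3]
eef_rot: [0.721, 0.693, -0.0, -0.001]
ft_force: [-0.4, 0.1, -2.4]
grip_width: 0.717
grip_force: 66.4
time_s: 14.55
eef_pos: [557.4, -100.5, 111.0]
eef_rot: [0.721, 0.693, 0.0, 0.0]
ft_force: [-0.1, 0.1, -1.9]
grip_width: 0.72
grip_force: 66.4
time_s: 14.92
eef_pos: [557.1, -100.4, 108.1]
eef_rot: [0.721, 0.693, 0.0, 0.0]
ft_force: [-0.8, -0.6, -2.5]
grip_width: 0.716
grip_force: 66.4
```

```bash
python3 -m inch '[[[0,0,-0.03],0,0.5],[[0,0,-0.03],0,0.5],[[0,0,-0.03],0,0.5]]' | grep -E 'pos|ft'
python3 -m inch '[[[0,0,-0.03],0,0.5],[[0,0,-0.03],0,0.5],[[0,0,-0.03],0,0.5]]' | grep -E 'pos|ft'
```

```text
eef_pos: [557.1, -100.4, 105.7]
ft_force: [-0.4, -0.3, -3.0]
eef_pos: [557.1, -100.4, 103.3]
ft_force: [0.1, -0.7, -2.4]
```

```bash
python3 -m inch '[[[0,0,-0.02],0,0.5],[[0,0,-0.02],0,0.5],[[0,0,-0.02],0,0.5]]' | grep -E 'pos|ft'
python3 -m inch '[[[0,0,-0.02],0,0.5],[[0,0,-0.02],0,0.5],[[0,0,-0.02],0,0.5]]' | grep -E 'pos|ft'
```

```text
eef_pos: [557.9, -100.5, 102.9]
ft_force: [-0.2, 0.4, 6.3]
eef_pos: [559.0, -100.6, 103.0]
ft_force: [-1.2, 1.6, 12.1]
```

```bash
python3 -m inch '[[[0,0,0.02],0,0.5],[[0,0,0.02],0,0.27],[[0,0,0.02],0,0.24],[[0,0,0.02],0,0.2],[[0,0,0.02],0,0.15],[[0,0,0.02],0,0.12],[[0,0,0.02],0,0.12]]'
python3 -m inch '[[[0,0,0.1],0,0.12],[[0,0,0.4],0,0.12],[[0,0,1],0,0.12]]'
python3 -m inch '[[[-0.1,0,0.4],0,0.12],[[-0.4,0,0.6],0,0.3],[[-0.4,0,0.6],0,0.3],[[-0.4,0,0.6],0,0.3]]'
python3 - <<'E'
from h import *
import pickle
c=vision.get_image('wrist');t=vision.get_image('top');s=vision.get_image('side');pickle.dump((c,t,s),open('w8.pkl','wb'))
o=np.zeros((600,512,3),np.uint8);o[:320]=c['img'][:320,:,::-1];o[320:]=cv2.resize(s['img'][150:280,200:430],(512,280),interpolation=2)[:,:,::-1];cv2.imwrite('pics/m8.png',o)
E
```

```text
time_s: 17.3
eef_pos: [557.1, -100.4, 101.7]
eef_rot: [0.721, 0.693, -0.0, 0.0]
ft_force: [0.0, 0.1, -0.3]
grip_width: 0.881
grip_force: 0.0
time_s: 17.68
eef_pos: [555.8, -100.0, 181.2]
eef_rot: [0.721, 0.693, -0.001, -0.002]
ft_force: [0.1, -0.3, 0.2]
grip_width: 0.878
grip_force: 0.0
time_s: 18.18
eef_pos: [525.4, -100.4, 229.6]
eef_rot: [0.721, 0.693, 0.0, 0.0]
ft_force: [-0.4, 0.4, 0.6]
grip_width: 0.699
grip_force: 0.0
```

View pics/m8.png

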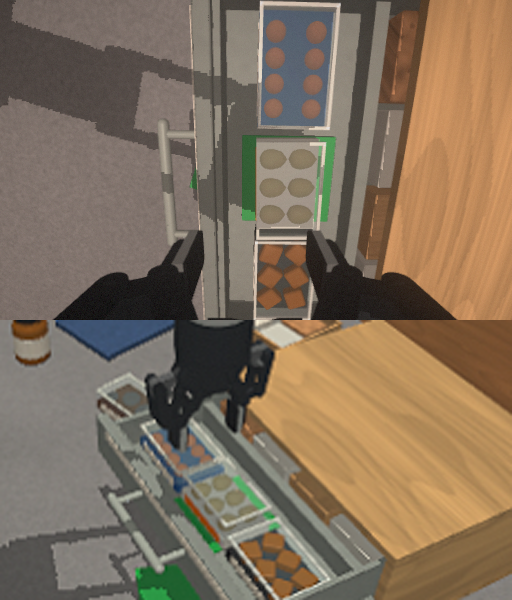

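The egg box lies flat on the liner at (288,185), released, with the orange label towards the front. The neighbouring boxes are untouched. I'll re-grip the bar and push the drawer home.

```bash
python3 -m inch '[[[-0.3,0,-0.1],0,0.72],[[-0.8,0,-0.3],0,0.72],[[-0.8,0,-0.3],0,0.72]]'>/dev/null
python3 -m inch '[[[-0.31,-0.02,-0.2],0,0.72],[[-0.31,-0.02,-0.3],0,0.72],[[-0.31,-0.02,-0.3],0,0.72]]'
python3 -m inch '[[[0,0,-0.3],0,0.72],[[0,0,-0.6],0,0.72],[[0,0,-0.9],0,0.72],[[0,0,-0.97],0,0.72],[[0,0,-0.97],0,0.72]]'
```

```text
time_s: 19.08
eef_pos: [437.6, -102.2, 181.4]
eef_rot: [0.721, 0.693, 0.0, 0.0]
ft_force: [0.1, -0.8, -0.2]
grip_width: 0.274
grip_force: 0.0
time_s: 19.7
eef_pos: [437.5, -102.3, 104.5]
eef_rot: [0.721, 0.693, 0.0, 0.001]
ft_force: [1.9, 0.1, 0.4]
grip_width: 0.278
grip_force: 0.0
```

```bash
python3 -m inch '[[[0,0,0],0,0.85],[[0,0,0],0,1],[[0,0,0],0,1],[[0,0,0],0,1]]'
python3 -m inch '[[[0.03,-0.001,0],0,1],[[0.1,-0.004,0],0,1],[[0.2,-0.008,0],0,1],[[0.32,-0.013,0],0,1],[[0.44,-0.018,0],0,1],[[0.56,-0.023,0],0,1],[[0.68,-0.028,0],0,1],[[0.8,-0.033,0],0,1],[[0.92,-0.038,0],0,1],[[1,-0.041,0],0,1]]'
python3 -m inch '[[[0.1,-0.004,0],0,1],[[0.2,-0.008,0],0,1],[[0.32,-0.013,0],0,1],[[0.44,-0.018,0],0,1],[[0.56,-0.023,0],0,1],[[0.68,-0.028,0],0,1],[[0.78,-0.032,0],0,1],[[0.86,-0.035,0],0,1],[[0.9,-0.037,0],0,1],[[0.9,-0.037,0],0,1]]'
```

```text
time_s: 20.2
eef_pos: [437.5, -102.4, 105.2]
eef_rot: [0.721, 0.693, 0.001, 0.001]
ft_force: [1.0, -0.0, 5.6]
grip_width: 0.103
grip_force: 58.7
time_s: 21.45
eef_pos: [517.1, -107.0, 105.3]
eef_rot: [0.721, 0.693, -0.001, 0.002]
ft_force: [-1.6, -4.5, 5.8]
grip_width: 0.1
grip_force: 59.0
time_s: 22.7
eef_pos: [589.4, -111.1, 105.3]
eef_rot: [0.721, 0.693, -0.001, 0.003]
ft_force: [0.5, -5.7, 4.3]
grip_width: 0.104
grip_force: 58.7
```

```bash
python3 -m inch '[[[0.04,-0.002,0],0,1],[[0.08,-0.003,0],0,1],[[0.08,-0.003,0],0,1]]'
python3 -m inch '[[[0.03,-0.001,0],0,1],[[0.05,-0.002,0],0,1],[[0.05,-0.002,0],0,1]]'
```

```text
time_s: 23.08
eef_pos: [595.6, -111.4, 105.3]
eef_rot: [0.721, 0.693, -0.001, 0.003]
ft_force: [0.1, -6.5, 3.6]
grip_width: 0.106
grip_force: 58.8
time_s: 23.45
eef_pos: [596.2, -111.5, 105.3]
eef_rot: [0.72, 0.693, -0.003, 0.0]
ft_force: [-6.8, -6.7, 8.7]
grip_width: 0.102
grip_force: 59.4
```

```bash
python3 -m inch '[[[-0.03,0.02,0],0,1],[[-0.03,0.02,0],0,0.72],[[-0.03,0.02,0],0,0.72],[[-0.03,0.02,0],0,0.72]]'
python3 -m inch '[[[-0.03,0,0.2],0,0.72],[[-0.03,0,0.6],0,0.72],[[-0.03,0,1],0,0.72]]'
python3 -m inch '[[[-0.2,0,0.4],0,0.72],[[-0.9,0,0.7],0,0.72],[[-0.9,0,0.7],0,0.72],[[-0.9,0,0.7],0,0.72]]'
python3 - <<'E'
from h import *
c=vision.get_image('wrist');s=vision.get_image('side')
o=np.zeros((600,512,3),np.uint8);o[:320]=c['img'][:320,:,::-1];o[320:]=cv2.resize(s['img'][120:310,180:480],(512,324),interpolation=2)[:280,:,::-1];cv2.imwrite('pics/m9.png',o)
E
```

```text
time_s: 23.95
eef_pos: [595.7, -107.3, 104.2]
eef_rot: [0.721, 0.693, -0.001, -0.0]
ft_force: [-2.8, -2.8, 3.2]
grip_width: 0.277
grip_force: 2.1
time_s: 24.32
eef_pos: [594.1, -106.2, 185.6]
eef_rot: [0.721, 0.693, 0.001, -0.0]
ft_force: [1.0, 0.7, -0.2]
grip_width: 0.281
grip_force: 0.0
time_s: 24.82
eef_pos: [522.5, -106.7, 240.9]
eef_rot: [0.721, 0.693, 0.001, 0.001]
ft_force: [-0.3, -0.5, 0.6]
grip_width: 0.279
grip_force: 0.0
```

View pics/m9.png

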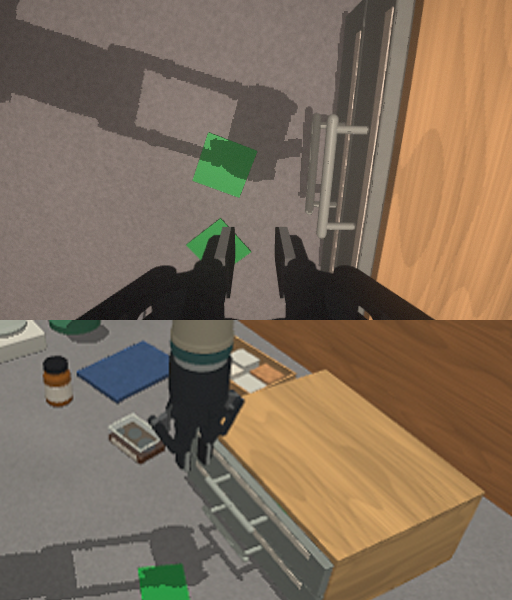

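Run:
```python
from h import *
c=vision.get_image('wrist')
print(onz(c,(331,120),122),onz(c,(323,234),122))
g=cv2.cvtColor(c['img'],cv2.COLOR_RGB2GRAY);print(g[176,312:345].tolist())
r=176;print(onz(c,(327,r),122))
```

```text
[597.1 -44.  122. ] [ 594.  -164.3  122. ]
[101, 105, 101, 103, 99, 123, 125, 124, 125, 123, 99, 116, 128, 142, 153, 161, 175, 162, 156, 147, 131, 86, 71, 72, 72, 69, 71, 71, 75, 87, 101, 106, 121]
[595.5 -99.2 122. ]
```

The drawer looks home (bar at x≈596, against 596.2 at the stop). I'll confirm with a gentle push using shut fingers.

```bash
python3 -m inch '[[[0,0,-0.4],0,1],[[0,0,-0.9],0,1],[[0,0,-0.9],0,1]]' >/dev/null
python3 -m inch '[[[0.2,0,-0.4],0,1],[[0.45,0,-0.75],0,1],[[0.45,0,-0.75],0,1]]'
python3 -m inch '[[[0.08,0,0],0,1],[[0.14,0,0],0,1],[[0.14,0,0],0,1]]' | grep -E 'pos|ft'
python3 -m inch '[[[0.05,0,0],0,1],[[0.06,0,0],0,1],[[0.06,0,0],0,1]]'| grep -E 'pos|ft'
```

```text
time_s: 25.72
eef_pos: [558.9, -107.0, 107.2]
eef_rot: [0.721, 0.693, -0.0, -0.001]
ft_force: [-0.8, -0.8, 0.8]
grip_width: 0.002
grip_force: 0.0
eef_pos: [569.9, -107.3, 109.3]
ft_force: [-0.3, -0.2, -0.0]
eef_pos: [573.9, -107.1, 108.1]
ft_force: [-0.4, 0.3, 0.7]
```

```bash
python3 -m inch '[[[0.04,0,0],0,1],[[0.05,0,0],0,1],[[0.05,0,0],0,1]]' | grep -E 'pos|ft'
python3 -m inch '[[[0.03,0,0],0,1],[[0.04,0,0],0,1],[[0.04,0,0],0,1]]'| grep -E 'pos|ft'
```

```text
eef_pos: [577.3, -107.0, 108.0]
ft_force: [-1.6, 1.0, 1.6]
eef_pos: [577.5, -107.0, 108.0]
ft_force: [-7.3, -1.4, 6.0]
```

```bash
python3 -m inch '[[[-0.2,0,0],0,1],[[-0.6,0,0],0,1],[[-0.6,0,0.5],0,1],[[-0.6,0,0.8],0,1],[[-0.6,0,0.8],0,1]]'
python3 -c "
from h import *
print(order.job_done())"
```

```text
time_s: 27.85
eef_pos: [534.6, -107.5, 174.2]
eef_rot: [0.721, 0.693, 0.002, 0.003]
ft_force: [0.5, -0.3, -0.6]
grip_width: 0.0
grip_force: 0.0
the job is handed in; nothing more can be done
None
```

The egg box sits flat on the green liner with its orange label to the front, the drawer is pushed home against its stop, and the job was handed in at about 28 s; no verdict came back.

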